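Put the microscope objectives away by colour

TASK

The lesson is over: put the red-, yellow-, green- and blue-banded microscope objectives away in the white tray, each standing upright, lens up, in the cup of its own colour. They are glass, so set them down rather than dropping them and knock none over; leave the white- and the black-banded objectives standing where they are.

Things in the scene. Friction and masses are not known exactly. Their poses are not given: they have to be found in the camera images.
- objective_red: a microscope objective with a red band, upright on the table, lens up: 55 mm tall, about 90 g. Ribbed steel barrel of 32 mm diameter up to 34 mm (grip here); red band tapering from 32 to 18 mm diameter between 34 and 48 mm up; steel nose, 12 mm diameter. Origin at the centre of its foot, z up through the lens. At least 70 mm from its neighbours, centre to centre.
- objective_yellow: a microscope objective with a yellow band, upright on the table, lens up: 55 mm tall, about 90 g. Ribbed steel barrel of 32 mm diameter up to 34 mm (grip here); yellow band tapering from 32 to 18 mm diameter between 34 and 48 mm up; steel nose, 12 mm diameter. Origin at the centre of its foot, z up through the lens. At least 70 mm from its neighbours, centre to centre.
- objective_green: a microscope objective with a green band, upright on the table, lens up: 55 mm tall, about 90 g. Ribbed steel barrel of 32 mm diameter up to 34 mm (grip here); green band tapering from 32 to 18 mm diameter between 34 and 48 mm up; steel nose, 12 mm diameter. Origin at the centre of its foot, z up through the lens. At least 70 mm from its neighbours, centre to centre.
- objective_blue: a microscope objective with a blue band, upright on the table, lens up: 55 mm tall, about 90 g. Ribbed steel barrel of 32 mm diameter up to 34 mm (grip here); blue band tapering from 32 to 18 mm diameter between 34 and 48 mm up; steel nose, 12 mm diameter. Origin at the centre of its foot, z up through the lens. At least 70 mm from its neighbours, centre to centre.
- objective_white: a microscope objective with a white band, upright on the table, lens up: 55 mm tall, about 90 g. Ribbed steel barrel of 32 mm diameter up to 34 mm (grip here); white band tapering from 32 to 18 mm diameter between 34 and 48 mm up; steel nose, 12 mm diameter. Origin at the centre of its foot, z up through the lens. Of another set: no cup has its colour.
- objective_black: a microscope objective with a black band, upright on the table, lens up: 55 mm tall, about 90 g. Ribbed steel barrel of 32 mm diameter up to 34 mm (grip here); black band tapering from 32 to 18 mm diameter between 34 and 48 mm up; steel nose, 12 mm diameter. Origin at the centre of its foot, z up through the lens. Of another set: no cup has its colour.
- cup_red: the red cup: round, shallow, open; 60 mm outside, 52 mm inside diameter; rim 7 mm, inner floor 3 mm above its underside. One of four fixed in a square, 90 mm between neighbouring centres, on the floor of a fixed white tray (200 mm square, lip 14 mm above the table); colours change corners. Origin: centre of the cup's underside, 4 mm above the table, z up, x and y along the tray's sides.
- cup_yellow: the yellow cup: round, shallow, open; 60 mm outside, 52 mm inside diameter; rim 7 mm, inner floor 3 mm above its underside. One of four fixed in a square, 90 mm between neighbouring centres, on the floor of a fixed white tray (200 mm square, lip 14 mm above the table); colours change corners. Origin: centre of the cup's underside, 4 mm above the table, z up, x and y along the tray's sides.
- cup_green: the green cup: round, shallow, open; 60 mm outside, 52 mm inside diameter; rim 7 mm, inner floor 3 mm above its underside. One of four fixed in a square, 90 mm between neighbouring centres, on the floor of a fixed white tray (200 mm square, lip 14 mm above the table); colours change corners. Origin: centre of the cup's underside, 4 mm above the table, z up, x and y along the tray's sides.
- cup_blue: the blue cup: round, shallow, open; 60 mm outside, 52 mm inside diameter; rim 7 mm, inner floor 3 mm above its underside. One of four fixed in a square, 90 mm between neighbouring centres, on the floor of a fixed white tray (200 mm square, lip 14 mm above the table); colours change corners. Origin: centre of the cup's underside, 4 mm above the table, z up, x and y along the tray's sides.

How it is judged:
At the end, for the whole second after the job is handed in: Each coloured objective stands in the cup of its own colour, at rest: axis within 12 mm of the cup's, foot 0 to 6 mm above the cup's underside, within 0.1 rad of upright. The white- and black-banded objectives are upright within 20 mm of where they began (horizontal distance between objective_red and cup_red below 0.012 m and z of objective_red in the frame of cup_red between 0 and 0.006 m and angle between each of objective_red, objective_yellow, objective_green, objective_blue, objective_white, objective_black's own z axis and vertical below 0.1 rad and linear speed of each of objective_red, objective_yellow, objective_green, objective_blue, objective_white, objective_black below 0.02 m/s and angular speed of each of objective_red, objective_yellow, objective_green, objective_blue below 0.3 rad/s and horizontal distance between objective_yellow and cup_yellow below 0.012 m and z of objective_yellow in the frame of cup_yellow between 0 and 0.006 m and horizontal distance between objective_green and cup_green below 0.012 m and z of objective_green in the frame of cup_green between 0 and 0.006 m and horizontal distance between objective_blue and cup_blue below 0.012 m and z of objective_blue in the frame of cup_blue between 0 and 0.006 m and distance of each of objective_white, objective_black from where it was at the start of the episode below 0.02 m); the robot touches nothing.
It fails at once if the white- or the black-banded objective is moved more than 20 mm (distance of any of objective_white, objective_black from where it was at the start of the episode above 0.02 m).
It fails at once if an objective is knocked over (leans more than 45 degrees) (angle between any of objective_red, objective_yellow, objective_green, objective_blue, objective_white, objective_black's own z axis and vertical above 0.785 rad).
It fails at once if an objective is dropped into its cup (comes down on it faster than 0.7 m/s) ((horizontal distance between objective_red and cup_red below 0.03 m and z of objective_red in the frame of cup_red below 0.02 m and linear speed of objective_red above 0.7 m/s) or (horizontal distance between objective_yellow and cup_yellow below 0.03 m and z of objective_yellow in the frame of cup_yellow below 0.02 m and linear speed of objective_yellow above 0.7 m/s) or (horizontal distance between objective_green and cup_green below 0.03 m and z of objective_green in the frame of cup_green below 0.02 m and linear speed of objective_green above 0.7 m/s) or (horizontal distance between objective_blue and cup_blue below 0.03 m and z of objective_blue in the frame of cup_blue below 0.02 m and linear speed of objective_blue above 0.7 m/s)).
It also fails if it takes over 112 s, if anything falls off the work surface, if the arm or the gripper's body presses on something with over 40 N, if the wrist force passes 120 N, or if a joint passes its speed limit or range.

ROBOT

A 6-joint arm with a two-finger parallel gripper is mounted at the origin on the work surface. World frame = base frame: x ahead of the robot, y to its left, z up, the work surface at z = 0. Lengths are in m, angles in rad, forces in N, time in s.
With the tool pointing down it reaches from about 0.225 to 0.875 m from the base axis. Payload 3.4 kg.
Tool frame: the origin (TCP) lies midway between the tips of the shut fingers; the grasp point (between the pads) lies r.pinch_z behind it (r.pinch_z is the distance from the TCP to the grasp point, in m); z points along the fingers, y is the line along which they close (so a half turn about z gives the same grasp; the last joint's range is limited). The gripper opens to 85 mm and grips with 20 to 120 N. Pads are 22 mm wide; open, the fingers measure 114 mm over their backs; the gripper's body (76 mm by 85 mm) begins 54 mm behind the grasp point. The pads swing forward as they close: fully open they stand 13 mm farther back than shut.
Start: joints at [-1.416, 0.276, 1.505, -0, 1.361, -0.121], TCP at [0.157, -0.553, 0.197] pointing down, gripper open.
Joint ranges: [-2.89, 2.89], [-0.75, 2.08], [0.22, 2.7], [-1.18, 4.32], [0.11, 2.71], [-2.7, 2.7]. Speed limits (rad/s): [2.57, 2.57, 3.14, 3.14, 3.14, 3.14].

INTERFACE

Orientations are given as a unit quaternion [w, x, y, z].
In Python, from bench import r gives the robot as it stands.
- The arm moves only by the tool carry_out, never from a script. Its argument "moves" is a list of rows, each a list of 3 entries, a list of its own where there are three numbers: the opening, from -1 (shut) to 1 (fully open), then the shift along the tool's x, y, z scaled (see below), then the turn, a rotation vector about the tool's x, y, z scaled (see below). In form: [[claw, [dx, dy, dz], [rx, ry, rz]], ...]. A call has exactly 10 rows; each row is the pose to reach, as a shift and turn from the pose commanded when the call began, along the tool's axes at that moment; what a row does not reach only later rows make up. The controller multiplies each number of a shift by 0.5 m and each number of a turn by 90 degrees. A row lasts 1/8 s, in which the tool goes at most 62.5 mm and 10.7 degrees, less where a joint would pass 70% of its speed; a pose out of reach is approached as far as the arm can. A call with a number of a shift or a turn outside -1 to 1 is refused whole. A call with a gripper value outside its range is refused whole. The fingers move at their own pace and stop on an object; "grip_force" is the grip in N (left out, the last holds). Time passes only in rows, so rows that repeat a pose let the fingers close, or fill a call up. It gives the time, the measured TCP pose, the force, the opening and the grip force at its end, in the units of the state.
- r.get_state(): the state, without advancing time (a new reading comes with each control period).
- r.get_image(name): name is "scene" or "top" or "wrist"; returns the picture (420x560x3 uint8, blue, green, red); there is no depth.
- r.camera_info(name): a dict with "vfov" (degrees; the focal length in pixels is half the picture's height over the tangent of half this angle, whatever the lens; pixels are square), "cx", "cy" (the principal point, pixels), "origin" and "orientation" of the camera in the world; the wrist camera has in their place "T_tool_cam" (4x4, takes a point from camera to tool coordinates, whose origin is the TCP and whose axes are the flange's). Camera axes: x right, y down, z forward; pixel columns grow to the right and rows downward; lengths in m; the calibration is good to about 2 mm. A picture is of the moment at which its call begins: read the wrist's pose just before it. camera_info takes no time and is no camera call.
- r.finish_job(): hands the job in; it is judged then, once.
The state is a dict: "time": time; "qpos": joint angles; "dq": joint speeds; "effort": joint torques, N m; "ee_pos": TCP position; "ee_rot": TCP orientation; "force": force on the tool from outside, world axes, zero at the start; "ft_torque": the same for the moment, N m; "opening": opening from 0.0 (shut) to 1.0 (fully open); "gripper_force": force on a finger pad.
Only numpy, scipy, OpenCV 4.12 (cv2) and the standard library are available. Lean on these libraries where they do the work, as an engineer would, in place of code of your own. Each camera call takes 0.05 s, during which the arm holds its last target. There are 200 camera calls.

## Working session

There is one attempt and no reset: what is moved stays moved. The work goes in short steps, Python scripts to look and compute and a tool call to move; the robot and the scene stay as the last step left them, time stands still between calls to the robot, and variables do not carry over. Pictures are saved under pics/ and viewed, at most 14 in all, crops included, and the job is handed in when it is done.

Besides the shell and the picture viewer there is one more tool, called after "Call:" as a command line: name --argument value ..., lists and objects as JSON in quotes. carry_out: Moves the arm, as the interface text tells. Shifts and turns lie within -1 to 1; 1 stands for 0.5 m of shift or 90 degrees of turn. Its arguments: {"type":"object","properties":{"moves":{"type":"array"},"grip_force":{"type":"number"}},"required":["moves"]}

```bash
mkdir -p pics; ls; python3 - <<'E'
from bench import r
import cv2
s=r.get_state();print(s,r.pinch_z)
for n in("top","scene","wrist"):
    print(n,r.camera_info(n)); cv2.imwrite(f"pics/{n}0.png",r.get_image(n))
E
```

```text
pics
{'time': 0.0, 'qpos': array([-1.41604596e+00,  2.76586982e-01,  1.50616564e+00,  3.63643738e-06,
        1.36065015e+00, -1.20988794e-01]), 'dq': array([ 2.42089640e-03, -1.07730269e-03, -2.04040558e-04,  2.10188368e-04,
        3.67645770e-04,  6.14197203e-05]), 'effort': array([ 4.53495286e-04, -4.16774118e+01, -2.45813048e+01, -1.95232758e-05,
        1.10033015e-02, -5.31151784e-06]), 'ee_pos': array([ 0.15645923, -0.5526907 ,  0.19563136]), 'ee_rot': array([-9.04962039e-04,  9.90510681e-01,  1.37432789e-01, -1.34997928e-05]), 'force': array([-1.00445889,  0.00678893, -0.48922975]), 'ft_torque': array([-0.04121781, -0.00166516,  0.00745999]), 'gripper_force': 0.0, 'opening': 0.9999777235128983} 0.0187
top {'vfov': 43.35875686118178, 'cx': 286.5767449078906, 'cy': 208.89101045241537, 'origin': array([ 0.37732037, -0.01554349,  1.2078082 ]), 'orientation': array([-0.05327375,  0.70527671, -0.70452049,  0.0582885 ])}
scene {'vfov': 50.52251115526823, 'cx': 273.6517358383216, 'cy': 214.60440224474763, 'origin': array([ 1.03675554, -0.03652088,  0.73116143]), 'orientation': array([-0.21499768,  0.68055817,  0.67081463, -0.2015547 ])}
wrist {'vfov': 61.78979389537884, 'cx': 282.08199388059063, 'cy': 201.84839301823365, 'T_tool_cam': array([[ 1.39217381e-04, -9.59721458e-01, -2.80953204e-01,
         7.05300656e-02],
       [ 9.99999475e-01,  4.18813361e-04, -9.35126767e-04,
        -3.77063112e-04],
       [ 1.01512818e-03, -2.80952927e-01,  9.59721013e-01,
        -1.77546334e-01],
       [ 0.00000000e+00,  0.00000000e+00,  0.00000000e+00,
         1.00000000e+00]])}
```

View pics/top0.png

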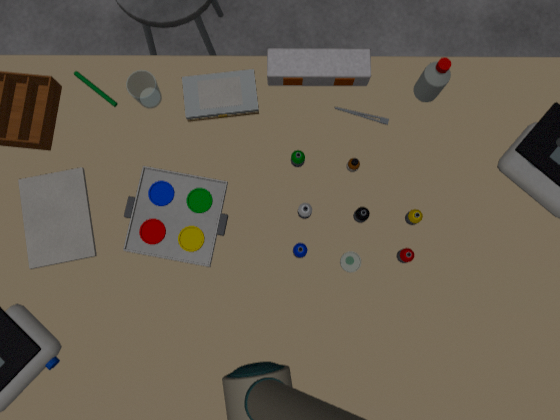

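View pics/scene0.png

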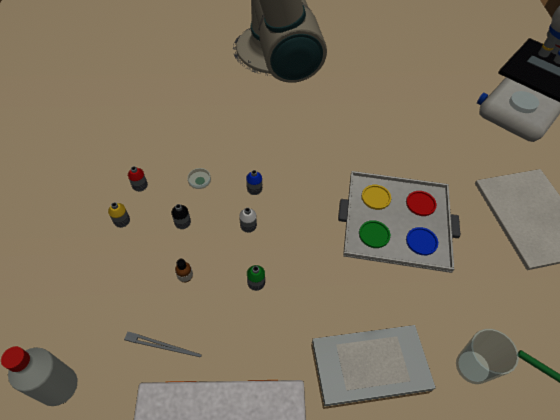

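The top view shows the tray at about (177,217), with cups blue (161,193), green (200,201), red (152,231) and yellow (192,239). The objectives are green (298,158), blue (300,250), white (305,210), black (362,214), yellow (415,216) and red (406,255). There is also an amber bottle at (353,164) and a dish at (350,262). The scene view agrees. I'll enlarge the top view next.

```bash
cat > h.py <<'E'
import numpy as np,cv2
from scipy.spatial.transform import Rotation as R
def rot(q): return R.from_quat([q[1],q[2],q[3],q[0]]).as_matrix()
def cam(r,n,s=None):
    c=r.camera_info(n); f=210/np.tan(np.radians(c["vfov"]/2))
    K=np.array([[f,0,c["cx"]],[0,f,c["cy"]],[0,0,1]])
    if n=="wrist":
        M=rot(s["ee_rot"]); T=c["T_tool_cam"]
        return K,M@T[:3,:3],M@T[:3,3]+s["ee_pos"]
    return K,rot(c["orientation"]),np.array(c["origin"])
def toplane(C,uv,z):
    K,M,o=C; d=M@np.linalg.inv(K)@[uv[0],uv[1],1]
    return o+d*(z-o[2])/d[2]
def proj(C,p):
    K,M,o=C; q=K@M.T@(np.array(p)-o); return q[:2]/q[2]
def blobs(im,amin=30,smin=120):
    hsv=cv2.cvtColor(im,cv2.COLOR_BGR2HSV); out=[]
    for n,(a,b) in dict(red=(174,6),yellow=(22,34),green=(50,75),blue=(110,128)).items():
        H=hsv[...,0]; m=((H>=a)|(H<=b)) if a>b else ((H>=a)&(H<=b))
        m=(m&(hsv[...,1]>smin)&(hsv[...,2]>50)).astype(np.uint8)
        _,_,st,ce=cv2.connectedComponentsWithStats(m)
        out+=[(n,st[i,4],st[i,:4],ce[i].round(2)) for i in range(1,len(st)) if st[i,4]>=amin]
    return out
E
python3 - <<'E'
import cv2
from bench import r
from h import *
for n in("top","scene"):
    im=cv2.imread(f"pics/{n}0.png");C=cam(r,n)
    for b in blobs(im): print(n,b[0],b[1],b[2],b[3],toplane(C,b[3],.0095).round(4),toplane(C,b[3],.042).round(4))
im=cv2.imread("pics/top0.png")
cv2.imwrite("pics/c1.png",cv2.resize(im[140:275,280:440],None,fx=4.4,fy=4.4,interpolation=cv2.INTER_CUBIC))
E
```

```text
top red 181 [436  57  15  16] [443.11  64.77] [ 0.92   -0.4006  0.0095] [ 0.9053 -0.3902  0.042 ]
top red 532 [139 219  27  25] [152.12 231.12] [0.5164 0.2822 0.0095] [0.5126 0.2741 0.042 ]
top red 138 [400 248  14  14] [406.21 254.85] [ 0.463  -0.2956  0.0095] [ 0.4607 -0.288   0.042 ]
top yellow 144 [408 209  15  15] [414.56 215.98] [ 0.5522 -0.3179  0.0095] [ 0.5474 -0.3097  0.042 ]
top yellow 540 [178 226  26  26] [190.6  238.44] [0.4998 0.1942 0.0095] [0.4965 0.1885 0.042 ]
top green 203 [74 72 42 34] [94.81 88.18] [0.858  0.432  0.0095] [0.845  0.4199 0.042 ]
top green 117 [291 151  14  13] [297.43 156.97] [ 0.6909 -0.0493  0.0095] [ 0.6824 -0.0484  0.042 ]
top green 506 [187 188  25  25] [198.96 200.14] [0.5882 0.1775 0.0095] [0.5825 0.1723 0.042 ]
top blue 510 [148 181  26  25] [160.72 193.03] [0.6047 0.266  0.0095] [0.5985 0.2584 0.042 ]
top blue 137 [293 243  14  14] [299.5  249.89] [ 0.474  -0.0534  0.0095] [ 0.4714 -0.0524  0.042 ]
scene red 149 [128 168  16  13] [135.76 174.68] [ 0.4422 -0.3019  0.0095] [ 0.469  -0.2899  0.042 ]
scene red 590 [406 191  31  25] [421.02 20
[... 235 characters left out ...]
.1809 0.042 ]
scene yellow 179 [108 203  18  15] [116.97 210.82] [ 0.5334 -0.3244  0.0095] [ 0.5561 -0.3114  0.042 ]
scene green 621 [359 221  31  27] [374.38 233.61] [0.591  0.1749 0.0095] [0.6111 0.1654 0.042 ]
scene green 183 [247 266  18  16] [256.17 274.6 ] [ 0.6753 -0.051   0.0095] [ 0.6916 -0.0503  0.042 ]
scene green 230 [519 351  41  29] [539.65 364.77] [0.8415 0.4054 0.0095] [0.8503 0.3855 0.042 ]
scene blue 49 [478  93  10   9] [482.73  97.08] [0.2062 0.4947 0.0095] [0.2436 0.4708 0.042 ]
scene blue 143 [247 172  15  13] [254.   178.69] [ 0.4547 -0.0562  0.0095] [ 0.4809 -0.0553  0.042 ]
scene blue 689 [407 227  32  28] [421.89 240.67] [0.6077 0.2631 0.0095] [0.627  0.2496 0.042 ]
```

View pics/c1.png

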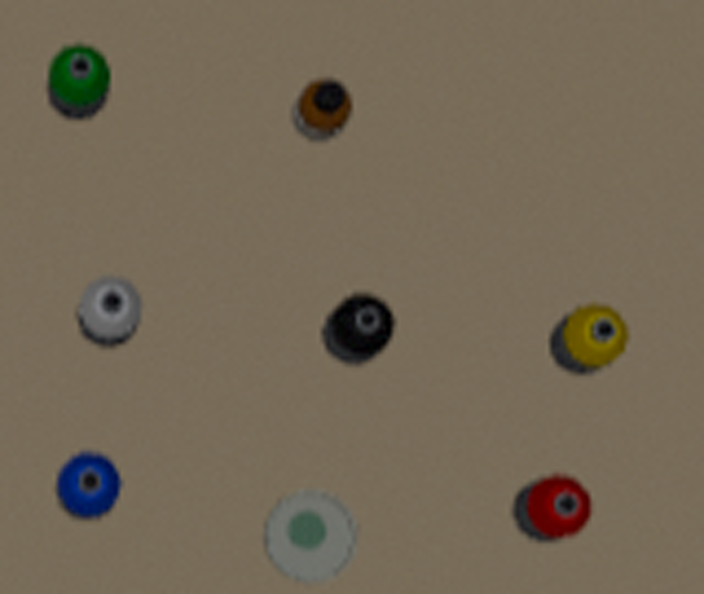

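The crop shows the nose tips at green (80,66), white (111,302), black (367,319), yellow (604,329), blue (90,482) and red (567,504) in crop pixels. I'll combine the top and scene views to get positions.

```bash
cat > est.py <<'E'
from bench import r
from h import *
from scipy.optimize import least_squares
T=cam(r,"top");S=cam(r,"scene")
nose=dict(green=(80,66),yellow=(604,329),blue=(90,482),red=(567,504),white=(111,302),black=(367,319))
for n,p in nose.items():
    u=[280+(p[0]+.5)/4.4-.5,140+(p[1]+.5)/4.4-.5]; print(n,"nose top cam",toplane(T,u,.055).round(4))
# triangulate cups with both cams (common z residual shows calibration offset)
def bl(n,im): return [b for b in blobs(cv2.imread(im),100) ]
for n in nose:
    if n in("white","black"): continue
    tb=[b for b in blobs(cv2.imread("pics/top0.png"),100) if b[0]==n and b[3][1]>100]
    sb=[b for b in blobs(cv2.imread("pics/scene0.png"),100) if b[0]==n and b[3][1]<300]
    for k,big in (("obj",0),("cup",1)):
        t=[b for b in tb if (b[1]>300)==big][0];s=[b for b in sb if (b[1]>300)==big][0]
        f=lambda x:np.r_[proj(T,x)-t[3],proj(S,x)-s[3]]
        o=least_squares(f,[.5,0,.02]); print(n,k,o.x.round(4),"res",o.fun.round(1))
E
python3 est.py
```

```text
green nose top cam [ 0.6845 -0.0488  0.055 ]
yellow nose top cam [ 0.5491 -0.3117  0.055 ]
blue nose top cam [ 0.4719 -0.0532  0.055 ]
red nose top cam [ 0.4613 -0.2899  0.055 ]
white nose top cam [ 0.5624 -0.0641  0.055 ]
black nose top cam [ 0.554  -0.1927  0.055 ]
green obj [ 0.6856 -0.0499  0.0299] res [0.5 0.  0.4 0. ]
green cup [0.5887 0.1769 0.0056] res [0.5 0.1 0.5 0. ]
yellow obj [ 0.5493 -0.3141  0.0322] res [ 0.8 -0.2  0.7  0. ]
yellow cup [0.4999 0.1936 0.0054] res [0.6 0.1 0.5 0. ]
blue obj [ 0.4723 -0.0543  0.0312] res [0.7 0.  0.6 0. ]
blue cup [0.6052 0.2657 0.0052] res [0.5 0.2 0.5 0. ]
red obj [ 0.4616 -0.2918  0.033 ] res [ 0.8 -0.1  0.7  0. ]
red cup [0.5166 0.2821 0.0057] res [0.4 0.1 0.4 0. ]
```

```bash
cat > go.py <<'E'
import sys
from bench import r
from h import *
s=r.get_state();p=s["ee_pos"];M=rot(s["ee_rot"])
print("t",round(s["time"],2),"p",p.round(4),"op",round(s["opening"],3),"Mx",M[:,0].round(3),"tilt",M[2,2].round(5))
for a in sys.argv[1:]:
    t=np.array([float(v) for v in a.split(",")]); d=M.T@(t-p); print(a,"->",(d/.5).round(4),"rows",round(np.linalg.norm(d)/.0625,1))
E
python3 go.py .461,-.290,.15
```

```text
t 0.15 p [ 0.1565 -0.5528  0.1958] op 0.999 Mx [0.962 0.272 0.   ] tilt -1.0
.461,-.290,.15 -> [ 0.7291 -0.3398  0.0923] rows 6.5
```

Call:
carry_out --moves '[[1, [0.15, -0.07, 0.02], [0, 0, 0]], [1, [0.25, -0.12, 0.03], [0, 0, 0]], [1, [0.35, -0.165, 0.045], [0, 0, 0]], [1, [0.45, -0.21, 0.06], [0, 0, 0]], [1, [0.55, -0.256, 0.07], [0, 0, 0]], [1, [0.65, -0.303, 0.08], [0, 0, 0]], [1, [0.729, -0.34, 0.09], [0, 0, 0]], [1, [0.729, -0.34, 0.09], [0, 0, 0]], [1, [0.729, -0.34, 0.09], [0, 0, 0]], [1, [0.729, -0.34, 0.09], [0, 0, 0]]]' --grip_force 30

```text
time: 1.4
ee_pos: [0.4602, -0.2914, 0.1516]
ee_rot: [0.0, 0.991, 0.137, -0.0]
force: [0.6, 0.2, -0.2]
opening: 0.997
gripper_force: 0.0
```

```bash
cat > wr.py <<'E'
import sys
from bench import r
from h import *
s=r.get_state();im=r.get_image("wrist");cv2.imwrite(f"pics/{sys.argv[1]}.png",im);C=cam(r,"wrist",s)
for b in blobs(im,150): print(b[0],b[1],b[2],b[3],"z.04",toplane(C,b[3],.04).round(4)[:2],"z.0095",toplane(C,b[3],.0095).round(4)[:2])
E
python3 go.py .461,-.290,.004; python3 wr.py w1
```

```text
t 1.4 p [ 0.4602 -0.2914  0.1516] op 0.997 Mx [ 0.963  0.271 -0.   ] tilt -1.0
.461,-.290,.004 -> [ 0.0024 -0.0023  0.2951] rows 2.4
red 890 [267 165  36  37] [284.39 182.09] z.04 [ 0.4637 -0.2917] z.0095 [ 0.4569 -0.2939]
yellow 1130 [321  66  41  43] [340.43  87.15] z.04 [ 0.5489 -0.3132] z.0095 [ 0.5511 -0.3176]
blue 810 [ 0 72 25 41] [10.1  93.08] z.04 [ 0.4742 -0.0643] z.0095 [ 0.4686 -0.0424]
```

View pics/w1.png

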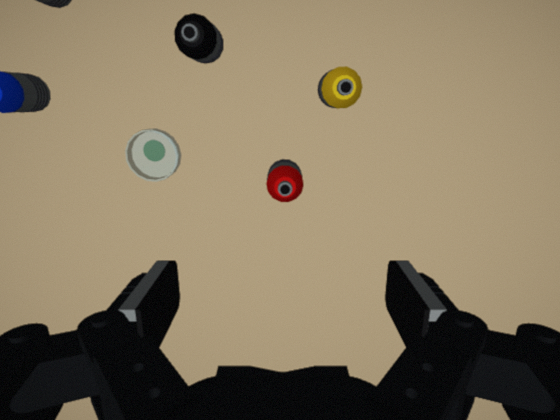

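The wrist view shows red at (285,182) with its nose at (285,189), between the open fingers and within 3 mm of my estimate. Yellow at (340,87) also agrees. Next I descend and grip.

Call:
carry_out --moves '[[1, [0.004, 0, 0.07], [0, 0, 0]], [1, [0.004, 0, 0.14], [0, 0, 0]], [1, [0.004, 0, 0.2], [0, 0, 0]], [1, [0.004, 0, 0.25], [0, 0, 0]], [1, [0.004, 0, 0.28], [0, 0, 0]], [1, [0.004, 0, 0.295], [0, 0, 0]], [1, [0.004, 0, 0.295], [0, 0, 0]], [-1, [0.004, 0, 0.295], [0, 0, 0]], [-1, [0.004, 0, 0.295], [0, 0, 0]], [-1, [0.004, 0, 0.295], [0, 0, 0]]]'

```text
time: 2.7
ee_pos: [0.4633, -0.2901, 0.0045]
ee_rot: [0.0, 0.99, 0.138, 0.0]
force: [0.6, -0.9, 2.9]
opening: 0.377
gripper_force: 2.3
```

Call:
carry_out --moves '[[-1, [0, 0, 0], [0, 0, 0]], [-1, [0, 0, 0], [0, 0, 0]], [-1, [0, 0, 0], [0, 0, 0]], [-1, [0, 0, -0.01], [0, 0, 0]], [-1, [0, 0, -0.04], [0, 0, 0]], [-1, [0, 0, -0.1], [0, 0, 0]], [-1, [0, 0, -0.2], [0, 0, 0]], [-1, [0, 0, -0.3], [0, 0, 0]], [-1, [0, 0, -0.3], [0, 0, 0]], [-1, [0, 0, -0.3], [0, 0, 0]]]'

```text
time: 3.95
ee_pos: [0.4622, -0.2891, 0.1538]
ee_rot: [-0.001, 0.99, 0.138, -0.0]
force: [-0.6, 0.4, -1.9]
opening: 0.296
gripper_force: 24.1
```

```bash
python3 go.py .516,.281,.15; python3 wr.py w2
```

```text
t 3.95 p [ 0.4622 -0.2891  0.1538] op 0.296 Mx [ 0.962  0.272 -0.001] tilt -1.0
.516,.281,.15 -> [ 0.4142 -1.0677  0.0086] rows 9.2
red 2597 [253 231  59  66] [281.92 258.68] z.04 [ 0.3959 -0.3069] z.0095 [ 0.3818 -0.3108]
yellow 1107 [323  70  41  42] [342.3   90.54] z.04 [ 0.549  -0.3132] z.0095 [ 0.5509 -0.3177]
blue 977 [ 0 75 30 40] [12.9  95.39] z.04 [ 0.4741 -0.0623] z.0095 [ 0.4682 -0.0406]
```

View pics/w2.png

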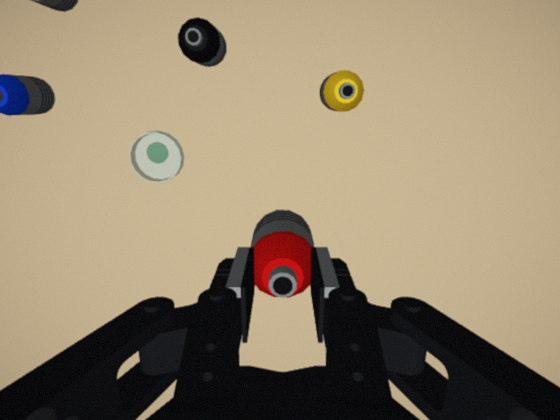

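Red is held at (282,260) with its nose at (283,285). The opening of 0.296 is less than a 32 mm barrel should give (0.376), so I'll check how it sits in the grip.

```bash
python3 - <<'E'
from bench import r
from h import *
s=r.get_state();C=cam(r,"wrist",s);M=rot(s["ee_rot"]);p=s["ee_pos"]
print(s["opening"],s["gripper_force"])
for f in (0,.004,-.004,-.01):
  for x in(-.01,0,.01): print("foot",f,"x",x,"nose",proj(C,p+M@[x,0,f-.055]).round(1),"footfar",proj(C,p+M@[x+.016,0,f]).round(1),"barreltop far",proj(C,p+M@[x+.016,0,f-.034]).round(1))
im=r.get_image("wrist");cv2.imwrite("pics/c2.png",cv2.resize(im[190:350,180:390],None,fx=3.7,fy=3.7,interpolation=cv2.INTER_CUBIC))
E
```

```text
0.2965312176086451 24.077706802636385
foot 0 x -0.01 nose [283.3 309.1] footfar [283.1 224.3] barreltop far [283.2 250.5]
foot 0 x 0 nose [283.3 286.8] footfar [283.1 206.5] barreltop far [283.3 229.4]
foot 0 x 0.01 nose [283.4 263.5] footfar [283.1 188.1] barreltop far [283.3 207.5]
foot 0.004 x -0.01 nose [283.3 303.5] footfar [283.1 221.8] barreltop far [283.2 246.8]
foot 0.004 x 0 nose [283.3 281.7] footfar [283.1 204.3] barreltop far [283.2 226.2]
foot 0.004 x 0.01 nose [283.3 259. ] footfar [283.1 186.3] barreltop far [283.3 204.8]
foot -0.004 x -0.01 nose [283.3 315. ] footfar [283.1 226.9] barreltop far [283.3 254.3]
foot -0.004 x 0 nose [283.4 292.2] footfar [283.1 208.7] barreltop far [283.3 232.7]
foot -0.004 x 0.01 nose [283.4 268.4] footfar [283.2 190. ] barreltop far [283.3 210.3]
foot -0.01 x -0.01 nose [283.4 324.5] footfar [283.1 231. ] barreltop far [283.3 260.4]
foot -0.01 x 0 nose [283.4 300.9] footfar [283.2 212.3] barreltop far [283.3 238.1]
foot -0.01 x 0.01 nose [283.4 276.2] footfar [283.2 193.1] barreltop far [283.3 214.9]
```

View pics/c2.png

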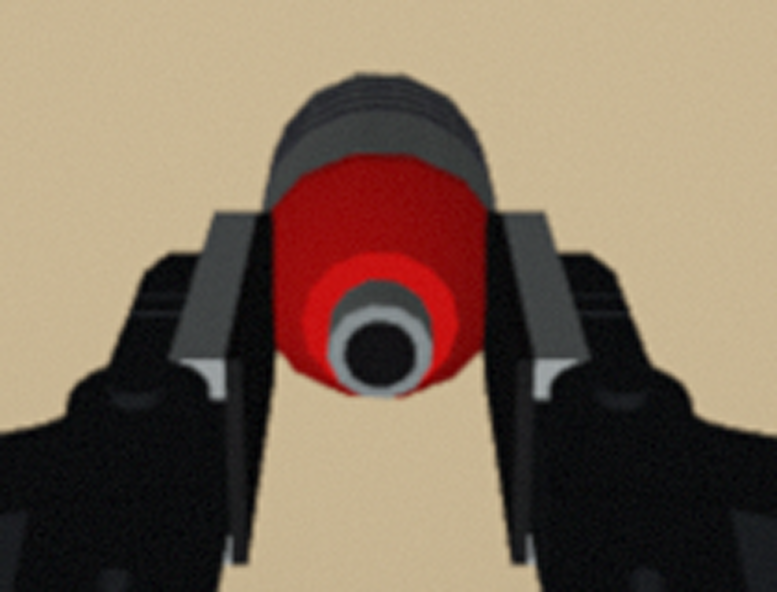

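The nose lies at (282,285) and the prediction for an upright, centred hold with the foot at TCP height is (283,285). So the grasp is good, and I carry it to the red cup.

Call:
carry_out --moves '[[-1, [0.02, -0.06, 0], [0, 0, 0]], [-1, [0.06, -0.16, 0], [0, 0, 0]], [-1, [0.1, -0.26, 0], [0, 0, 0]], [-1, [0.14, -0.36, 0], [0, 0, 0]], [-1, [0.18, -0.46, 0], [0, 0, 0]], [-1, [0.22, -0.56, 0], [0, 0, 0]], [-1, [0.26, -0.66, 0], [0, 0, 0]], [-1, [0.3, -0.76, 0], [0, 0, 0]], [-1, [0.34, -0.86, 0], [0, 0, 0]], [-1, [0.38, -0.96, 0], [0, 0, 0]]]'

```text
time: 5.3
ee_pos: [0.5139, 0.2251, 0.1522]
ee_rot: [0.0, 0.99, 0.138, -0.002]
force: [0.7, 0.3, -0.6]
opening: 0.29
gripper_force: 24.0
```

Call:
carry_out --moves '[[-1, [0.02, -0.06, 0], [0, 0, 0]], [-1, [0.034, -0.108, 0], [0, 0, 0]], [-1, [0.034, -0.108, 0], [0, 0, 0]], [-1, [0.034, -0.108, 0.05], [0, 0, 0]], [-1, [0.034, -0.108, 0.1], [0, 0, 0]], [-1, [0.034, -0.108, 0.14], [0, 0, 0]], [-1, [0.034, -0.108, 0.16], [0, 0, 0]], [-1, [0.034, -0.108, 0.16], [0, 0, 0]], [-1, [0.034, -0.108, 0.16], [0, 0, 0]], [-1, [0.034, -0.108, 0.16], [0, 0, 0]]]'

```text
time: 6.55
ee_pos: [0.5173, 0.2804, 0.0748]
ee_rot: [-0.0, 0.991, 0.137, 0.001]
force: [-0.0, -0.2, -0.6]
opening: 0.29
gripper_force: 24.1
```

```bash
python3 go.py .516,.281,.009;python3 wr.py w3; python3 - <<'E'
import cv2
from h import *
from bench import r
im=cv2.imread("pics/w3.png")
s=r.get_state();C=cam(r,"wrist",s)
for n,c in dict(red=(.5164,.2822),yellow=(.4998,.1942),green=(.5882,.1775),blue=(.6047,.266)).items():
    cv2.polylines(im,[np.array([proj(C,[c[0]+.03*np.cos(a),c[1]+.03*np.sin(a),.011]) for a in np.linspace(0,6.28,60)]).astype(int)],1,(255,255,0),1)
cv2.imwrite("pics/w3o.png",im)
E
```

```text
t 6.55 p [0.5173 0.2804 0.0748] op 0.29 Mx [0.962 0.272 0.002] tilt -1.0
.516,.281,.009 -> [-0.0025 -0.0019  0.1317] rows 1.1
red 4005 [242 161  82  70] [282.77 193.17] z.04 [0.5308 0.2844] z.0095 [0.5231 0.2822]
red 2593 [253 231  59  67] [282.13 258.9 ] z.04 [0.4874 0.2725] z.0095 [0.4735 0.2686]
yellow 4646 [350 215  80  74] [389.59 251.29] z.04 [0.512 0.206] z.0095 [0.5015 0.1926]
green 5964 [413 101  90  86] [457.58 143.58] z.04 [0.5892 0.1917] z.0095 [0.5898 0.1761]
blue 6737 [299  35  91  95] [343.75  82.4 ] z.04 [0.6036 0.2687] z.0095 [0.6063 0.2642]
```

View pics/w3o.png

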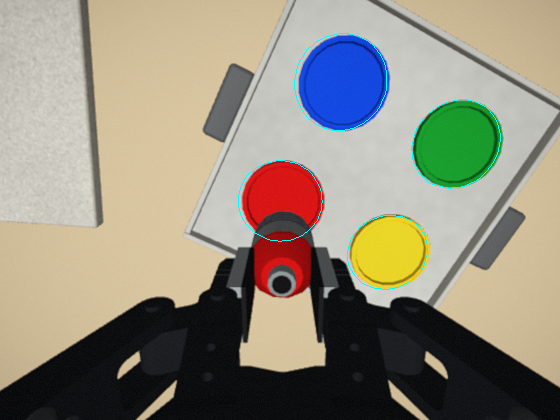

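The overlay fits the cups to within about 2 mm, with red under the held objective at (283,200). I'll use the mean cup positions and lower gently.

Call:
carry_out --moves '[[-1, [0, 0, 0.04], [0, 0, 0]], [-1, [0, 0, 0.08], [0, 0, 0]], [-1, [0, 0, 0.1], [0, 0, 0]], [-1, [0, 0, 0.115], [0, 0, 0]], [-1, [0, 0, 0.12], [0, 0, 0]], [-1, [0, 0, 0.123], [0, 0, 0]], [-1, [0, 0, 0.126], [0, 0, 0]], [-1, [0, 0, 0.128], [0, 0, 0]], [-1, [0, 0, 0.128], [0, 0, 0]], [-1, [0, 0, 0.128], [0, 0, 0]]]'

```text
time: 7.85
ee_pos: [0.5172, 0.2804, 0.0125]
ee_rot: [-0.0, 0.99, 0.138, 0.001]
force: [-3.8, -1.8, 10.8]
opening: 0.288
gripper_force: 28.9
```

```bash
python3 go.py .517,.281,.009;python3 - <<'E'
from bench import r
s=r.get_state();print(s["force"])
import cv2
im=r.get_image("scene");cv2.imwrite("pics/s1.png",cv2.resize(im[140:280,330:470],None,fx=4.2,fy=4.2,interpolation=cv2.INTER_CUBIC))
E
```

```text
t 7.85 p [0.5172 0.2804 0.0125] op 0.288 Mx [0.962 0.272 0.002] tilt -1.0
.517,.281,.009 -> [ 0.     -0.0013  0.0069] rows 0.1
[-3.76484685 -1.8026024  10.80485721]
```

View pics/s1.png

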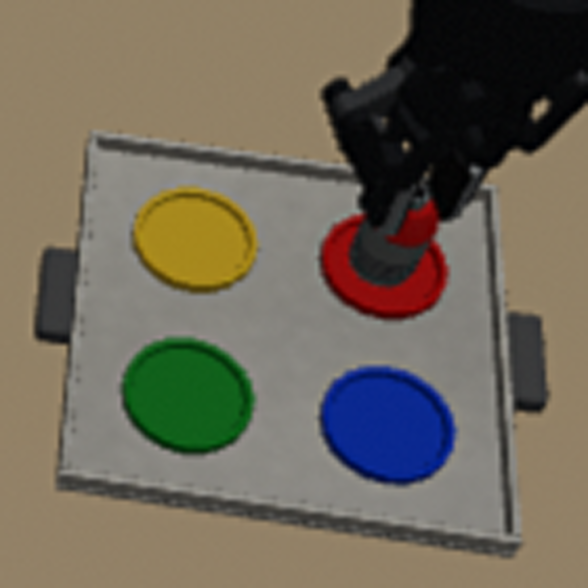

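Red stands in its cup at about (388,262), and the 10.8 N upward force confirms contact. I release it and retreat.

Call:
carry_out --moves '[[-0.2, [0, 0, 0], [0, 0, 0]], [0.2, [0, 0, 0], [0, 0, 0]], [0.2, [0, 0, 0], [0, 0, 0]], [0.2, [0, 0, 0], [0, 0, 0]], [0.2, [0, 0, -0.02], [0, 0, 0]], [0.2, [0, 0, -0.06], [0, 0, 0]], [0.2, [0, 0, -0.12], [0, 0, 0]], [0.2, [0, 0, -0.2], [0, 0, 0]], [1, [0, 0, -0.28], [0, 0, 0]], [1, [0, 0, -0.28], [0, 0, 0]]]'

```text
time: 9.15
ee_pos: [0.5193, 0.2813, 0.1544]
ee_rot: [-0.001, 0.99, 0.137, 0.004]
force: [-0.7, 0.5, 0.0]
opening: 0.982
gripper_force: 0.0
```

```bash
python3 go.py .549,-.312,.15;python3 wr.py w4
```

```text
t 9.15 p [0.5193 0.2813 0.1544] op 0.982 Mx [0.962 0.272 0.009] tilt -0.99996
.549,-.312,.15 -> [-0.2661  1.158   0.0055] rows 9.5
red 2698 [252 150  63  62] [283.14 179.83] z.04 [0.5247 0.2827] z.0095 [0.5183 0.2809]
yellow 2822 [336 192  61  58] [365.91 220.7 ] z.04 [0.5093 0.2027] z.0095 [0.5013 0.1925]
green 3383 [383 105  66  65] [415.53 136.88] z.04 [0.5891 0.1878] z.0095 [0.5895 0.1761]
blue 3731 [296  56  67  71] [328.79  90.79] z.04 [0.6041 0.2676] z.0095 [0.6061 0.2641]
```

View pics/w4.png

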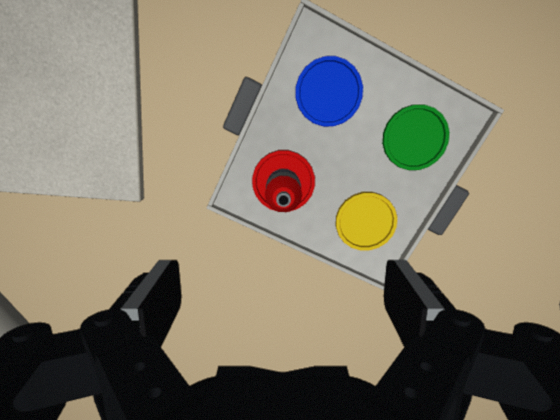

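Red stands centred in its cup at (283,180). Yellow is next.

Call:
carry_out --moves '[[1, [-0.014, 0.06, 0], [0, 0, 0]], [1, [-0.037, 0.16, 0], [0, 0, 0]], [1, [-0.06, 0.26, 0], [0, 0, 0]], [1, [-0.083, 0.36, 0], [0, 0, 0]], [1, [-0.106, 0.46, 0], [0, 0, 0]], [1, [-0.13, 0.57, 0], [0, 0, 0]], [1, [-0.156, 0.68, 0], [0, 0, 0]], [1, [-0.181, 0.79, 0], [0, 0, 0]], [1, [-0.207, 0.9, 0], [0, 0, 0]], [1, [-0.23, 1.0, 0], [0, 0, 0]]]'

```text
time: 10.45
ee_pos: [0.5411, -0.2337, 0.1485]
ee_rot: [-0.001, 0.991, 0.137, -0.001]
force: [0.2, 0.4, 0.2]
opening: 0.998
gripper_force: 0.0
```

Call:
carry_out --moves '[[1, [-0.02, 0.09, 0], [0, 0, 0]], [1, [-0.036, 0.158, 0], [0, 0, 0]], [1, [-0.036, 0.158, 0], [0, 0, 0]], [1, [-0.036, 0.158, 0], [0, 0, 0]], [1, [-0.036, 0.158, 0], [0, 0, 0]], [1, [-0.036, 0.158, 0], [0, 0, 0]], [1, [-0.036, 0.158, 0], [0, 0, 0]], [1, [-0.036, 0.158, 0], [0, 0, 0]], [1, [-0.036, 0.158, 0], [0, 0, 0]], [1, [-0.036, 0.158, 0], [0, 0, 0]]]'

```text
time: 11.7
ee_pos: [0.5464, -0.3131, 0.15]
ee_rot: [0.0, 0.991, 0.137, 0.0]
force: [-0.0, -0.5, -0.2]
opening: 1.002
gripper_force: 0.0
```

```bash
python3 wr.py w5; python3 go.py .5495,-.312,.004
```

```text
yellow 921 [267 164  37  38] [285.11 181.3 ] z.04 [ 0.5511 -0.3137] z.0095 [ 0.5444 -0.3159]
t 11.75 p [ 0.5464 -0.3131  0.15  ] op 1.005 Mx [0.962 0.272 0.   ] tilt -1.0
.5495,-.312,.004 -> [ 0.0066 -0.0005  0.2921] rows 2.3
```

Call:
carry_out --moves '[[1, [0.007, 0.001, 0.07], [0, 0, 0]], [1, [0.007, 0.001, 0.14], [0, 0, 0]], [1, [0.007, 0.001, 0.2], [0, 0, 0]], [1, [0.007, 0.001, 0.25], [0, 0, 0]], [1, [0.007, 0.001, 0.28], [0, 0, 0]], [1, [0.007, 0.001, 0.292], [0, 0, 0]], [1, [0.007, 0.001, 0.292], [0, 0, 0]], [-1, [0.007, 0.001, 0.292], [0, 0, 0]], [-1, [0.007, 0.001, 0.292], [0, 0, 0]], [-1, [0.007, 0.001, 0.292], [0, 0, 0]]]'

```text
time: 13.0
ee_pos: [0.5501, -0.3128, 0.0045]
ee_rot: [0.0, 0.991, 0.137, 0.0]
force: [-0.6, -0.5, 0.4]
opening: 0.377
gripper_force: 0.5
```

Call:
carry_out --moves '[[-1, [0, 0, 0], [0, 0, 0]], [-1, [0, 0, 0], [0, 0, 0]], [-1, [0, 0, 0], [0, 0, 0]], [-1, [0, 0, -0.01], [0, 0, 0]], [-1, [0, 0, -0.04], [0, 0, 0]], [-1, [0, 0, -0.1], [0, 0, 0]], [-1, [0, 0, -0.2], [0, 0, 0]], [-1, [0, 0, -0.3], [0, 0, 0]], [-1, [0, 0, -0.3], [0, 0, 0]], [-1, [0, 0, -0.3], [0, 0, 0]]]'

```text
time: 14.25
ee_pos: [0.5491, -0.3118, 0.1537]
ee_rot: [-0.001, 0.99, 0.138, -0.001]
force: [-0.2, -0.0, -1.6]
opening: 0.295
gripper_force: 24.0
```

```bash
python3 go.py .5005,.1935,.15; python3 wr.py w6
```

```text
t 14.25 p [ 0.5491 -0.3118  0.1537] op 0.295 Mx [ 0.962  0.272 -0.001] tilt -1.0
.5005,.1935,.15 -> [ 0.1817 -0.9988  0.0086] rows 8.1
yellow 2670 [252 229  61  67] [281.89 257.35] z.04 [ 0.4841 -0.3292] z.0095 [ 0.4702 -0.333 ]
```

Yellow's grasp matches red's. I carry it over.

Call:
carry_out --moves '[[-1, [0.01, -0.06, 0], [0, 0, 0]], [-1, [0.03, -0.16, 0], [0, 0, 0]], [-1, [0.05, -0.27, 0], [0, 0, 0]], [-1, [0.07, -0.38, 0], [0, 0, 0]], [-1, [0.09, -0.49, 0], [0, 0, 0]], [-1, [0.11, -0.6, 0], [0, 0, 0]], [-1, [0.13, -0.71, 0], [0, 0, 0]], [-1, [0.15, -0.82, 0], [0, 0, 0]], [-1, [0.17, -0.93, 0], [0, 0, 0]], [-1, [0.182, -0.999, 0], [0, 0, 0]]]'

```text
time: 15.55
ee_pos: [0.4993, 0.195, 0.152]
ee_rot: [-0.0, 0.99, 0.138, -0.002]
force: [1.4, 0.2, -0.8]
opening: 0.296
gripper_force: 24.1
```

Call:
carry_out --moves '[[-1, [0, 0, 0], [0, 0, 0]], [-1, [0, 0, 0], [0, 0, 0]], [-1, [0, 0, 0], [0, 0, 0]], [-1, [0, 0, 0.05], [0, 0, 0]], [-1, [0, 0, 0.1], [0, 0, 0]], [-1, [0, 0, 0.14], [0, 0, 0]], [-1, [0, 0, 0.16], [0, 0, 0]], [-1, [0, 0, 0.16], [0, 0, 0]], [-1, [0, 0, 0.16], [0, 0, 0]], [-1, [0, 0, 0.16], [0, 0, 0]]]'

```text
time: 16.8
ee_pos: [0.5022, 0.1929, 0.0748]
ee_rot: [-0.0, 0.991, 0.137, 0.001]
force: [-0.5, 0.7, -0.6]
opening: 0.297
gripper_force: 24.1
```

```bash
python3 go.py .5005,.1935,.0105
```

```text
t 16.8 p [0.5022 0.1929 0.0748] op 0.297 Mx [0.962 0.272 0.002] tilt -1.0
.5005,.1935,.0105 -> [-0.0031 -0.0021  0.1286] rows 1.0
```

Call:
carry_out --moves '[[-1, [-0.002, -0.002, 0.04], [0, 0, 0]], [-1, [-0.002, -0.002, 0.08], [0, 0, 0]], [-1, [-0.002, -0.002, 0.1], [0, 0, 0]], [-1, [-0.002, -0.002, 0.115], [0, 0, 0]], [-1, [-0.002, -0.002, 0.12], [0, 0, 0]], [-1, [-0.002, -0.002, 0.123], [0, 0, 0]], [-1, [-0.002, -0.002, 0.125], [0, 0, 0]], [-1, [-0.002, -0.002, 0.127], [0, 0, 0]], [-1, [-0.002, -0.002, 0.127], [0, 0, 0]], [-1, [-0.002, -0.002, 0.127], [0, 0, 0]]]'

```text
time: 18.05
ee_pos: [0.5006, 0.1936, 0.012]
ee_rot: [-0.0, 0.991, 0.137, 0.001]
force: [-2.5, -0.1, 7.9]
opening: 0.294
gripper_force: 27.6
```

Contact at 7.9 N, so I release.

Call:
carry_out --moves '[[-0.2, [0, 0, 0], [0, 0, 0]], [0.2, [0, 0, 0], [0, 0, 0]], [0.2, [0, 0, 0], [0, 0, 0]], [0.2, [0, 0, 0], [0, 0, 0]], [0.2, [0, 0, -0.02], [0, 0, 0]], [0.2, [0, 0, -0.06], [0, 0, 0]], [0.2, [0, 0, -0.12], [0, 0, 0]], [0.2, [0, 0, -0.2], [0, 0, 0]], [1, [0, 0, -0.28], [0, 0, 0]], [1, [0, 0, -0.28], [0, 0, 0]]]'

```text
time: 19.3
ee_pos: [0.5029, 0.1942, 0.1546]
ee_rot: [-0.0, 0.99, 0.137, 0.004]
force: [0.3, -0.4, 0.1]
opening: 0.986
gripper_force: 0.0
```

```bash
python3 wr.py w7; python3 go.py .472,-.0535,.15
```

```text
red 2938 [163 106  66  65] [196.17 137.33] z.04 [0.5231 0.2741] z.0095 [0.5183 0.2805]
yellow 2702 [253 151  63  61] [284.58 180.58] z.04 [0.508 0.194] z.0095 [0.5016 0.192 ]
green 3682 [297  57  67  70] [329.88  91.38] z.04 [0.5876 0.1792] z.0095 [0.5895 0.1757]
blue 4162 [202   5  70  75] [236.55  41.93] z.04 [0.6026 0.2594] z.0095 [0.606  0.2642]
blue 804 [511 269  37  32] [527.66 284.26] z.04 [ 0.4749 -0.0501] z.0095 [ 0.4651 -0.0776]
t 19.35 p [0.5013 0.1938 0.1525] op 1.0 Mx [0.962 0.272 0.004] tilt -0.99999
.472,-.0535,.15 -> [-0.191   0.4599  0.0043] rows 4.0
```

View pics/w7.png

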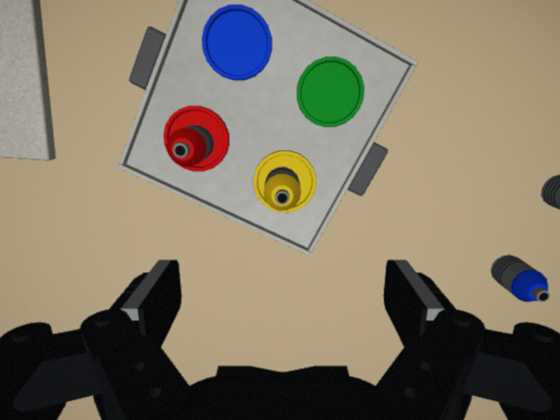

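Red (196,137) and yellow (285,180) stand in their cups. Blue is next.

Call:
carry_out --moves '[[1, [-0.025, 0.06, 0], [0, 0, 0]], [1, [-0.066, 0.16, 0], [0, 0, 0]], [1, [-0.108, 0.26, 0], [0, 0, 0]], [1, [-0.15, 0.36, 0], [0, 0, 0]], [1, [-0.18, 0.43, 0], [0, 0, 0]], [1, [-0.191, 0.46, 0.004], [0, 0, 0]], [1, [-0.191, 0.46, 0.004], [0, 0, 0]], [1, [-0.191, 0.46, 0.004], [0, 0, 0]], [1, [-0.191, 0.46, 0.004], [0, 0, 0]], [1, [-0.191, 0.46, 0.004], [0, 0, 0]]]'

```text
time: 20.6
ee_pos: [0.4711, -0.053, 0.1485]
ee_rot: [-0.0, 0.99, 0.138, 0.0]
force: [0.2, 0.1, 0.1]
opening: 0.998
gripper_force: 0.0
```

```bash
python3 wr.py w8; python3 go.py .472,-.0535,.004
```

```text
yellow 2179 [ 0 31 53 74] [27.53 68.9 ] z.04 [0.5067 0.1604] z.0095 [0.5033 0.181 ]
blue 902 [268 166  37  37] [285.85 183.05] z.04 [ 0.4748 -0.0545] z.0095 [ 0.468  -0.0567]
t 20.65 p [ 0.471  -0.0531  0.1485] op 1.002 Mx [0.962 0.274 0.   ] tilt -1.0
.472,-.0535,.004 -> [0.0016 0.0013 0.2891] rows 2.3
```

Call:
carry_out --moves '[[1, [0.003, 0.002, 0.07], [0, 0, 0]], [1, [0.003, 0.002, 0.14], [0, 0, 0]], [1, [0.003, 0.002, 0.2], [0, 0, 0]], [1, [0.003, 0.002, 0.25], [0, 0, 0]], [1, [0.003, 0.002, 0.28], [0, 0, 0]], [1, [0.003, 0.002, 0.289], [0, 0, 0]], [1, [0.003, 0.002, 0.289], [0, 0, 0]], [-1, [0.003, 0.002, 0.289], [0, 0, 0]], [-1, [0.003, 0.002, 0.289], [0, 0, 0]], [-1, [0.003, 0.002, 0.289], [0, 0, 0]]]'

```text
time: 21.9
ee_pos: [0.4729, -0.0545, 0.0044]
ee_rot: [0.0, 0.991, 0.137, 0.0]
force: [0.2, 0.6, 0.9]
opening: 0.378
gripper_force: 0.0
```

Call:
carry_out --moves '[[-1, [0, 0, 0], [0, 0, 0]], [-1, [0, 0, 0], [0, 0, 0]], [-1, [0, 0, 0], [0, 0, 0]], [-1, [0, 0, -0.01], [0, 0, 0]], [-1, [0, 0, -0.04], [0, 0, 0]], [-1, [0, 0, -0.1], [0, 0, 0]], [-1, [0, 0, -0.2], [0, 0, 0]], [-1, [0, 0, -0.3], [0, 0, 0]], [-1, [0, 0, -0.3], [0, 0, 0]], [-1, [0, 0, -0.3], [0, 0, 0]]]'

```text
time: 23.15
ee_pos: [0.4714, -0.0537, 0.1531]
ee_rot: [-0.001, 0.991, 0.137, -0.001]
force: [0.1, -0.4, -0.8]
opening: 0.301
gripper_force: 23.9
```

```bash
python3 go.py .6055,.265,.15; python3 wr.py w9
```

```text
t 23.15 p [ 0.4714 -0.0537  0.1531] op 0.301 Mx [ 0.962  0.272 -0.002] tilt -1.0
.6055,.265,.15 -> [ 0.4316 -0.5402  0.0064] rows 5.5
yellow 2210 [ 0 32 56 74] [29.3  69.38] z.04 [0.5066 0.1616] z.0095 [0.5032 0.1822]
blue 2668 [251 227  63  66] [281.94 255.07] z.04 [ 0.4087 -0.0704] z.0095 [ 0.395  -0.0742]
```

Call:
carry_out --moves '[[-1, [0.04, -0.05, 0], [0, 0, 0]], [-1, [0.1, -0.125, 0], [0, 0, 0]], [-1, [0.16, -0.2, 0], [0, 0, 0]], [-1, [0.22, -0.275, 0], [0, 0, 0]], [-1, [0.28, -0.35, 0], [0, 0, 0]], [-1, [0.34, -0.425, 0], [0, 0, 0]], [-1, [0.4, -0.5, 0], [0, 0, 0]], [-1, [0.431, -0.54, 0], [0, 0, 0]], [-1, [0.431, -0.54, 0], [0, 0, 0]], [-1, [0.431, -0.54, 0], [0, 0, 0]]]'

```text
time: 24.45
ee_pos: [0.6052, 0.2632, 0.1521]
ee_rot: [0.001, 0.991, 0.137, -0.002]
force: [-0.2, -0.2, -1.1]
opening: 0.258
gripper_force: 23.9
```

Call:
carry_out --moves '[[-1, [0, 0, 0], [0, 0, 0]], [-1, [0, 0, 0], [0, 0, 0]], [-1, [0, 0, 0], [0, 0, 0]], [-1, [0, 0, 0.05], [0, 0, 0]], [-1, [0, 0, 0.1], [0, 0, 0]], [-1, [0, 0, 0.14], [0, 0, 0]], [-1, [0, 0, 0.16], [0, 0, 0]], [-1, [0, 0, 0.16], [0, 0, 0]], [-1, [0, 0, 0.16], [0, 0, 0]], [-1, [0, 0, 0.16], [0, 0, 0]]]'

```text
time: 25.7
ee_pos: [0.6072, 0.2643, 0.075]
ee_rot: [-0.0, 0.991, 0.137, 0.001]
force: [0.4, -1.1, -1.2]
opening: 0.261
gripper_force: 23.9
```

```bash
python3 go.py .6055,.265,.0115
```

```text
t 25.7 p [0.6072 0.2643 0.075 ] op 0.261 Mx [0.962 0.272 0.002] tilt -1.0
.6055,.265,.0115 -> [-0.0031 -0.0023  0.127 ] rows 1.0
```

The opening fell from 0.301 to 0.261, which could be a slip, so I look.

```bash
python3 wr.py w10; python3 - <<'E'
import cv2
im=cv2.imread("pics/w10.png");cv2.imwrite("pics/c10.png",cv2.resize(im[170:350,160:400],None,fx=3.2,fy=3.2,interpolation=cv2.INTER_CUBIC))
E
```

```text
red 427 [195 268  26  37] [206.24 285.31] z.04 [0.5443 0.3006] z.0095 [0.5257 0.303 ]
red 512 [252 283  18  47] [260.87 305.76] z.04 [0.5392 0.2609] z.0095 [0.5198 0.2576]
yellow 590 [297 318  17  50] [305.31 343.27] z.04 [0.5183 0.2225] z.0095 [0.4959 0.2137]
green 4552 [350 217  80  73] [389.33 252.99] z.04 [0.6006 0.1896] z.0095 [0.59   0.1761]
blue 3592 [242 163  82  69] [282.97 192.94] z.04 [0.6208 0.2682] z.0095 [0.6131 0.266 ]
blue 2401 [251 225  63  67] [282.   252.44] z.04 [0.5817 0.2577] z.0095 [0.5683 0.254 ]
```

View pics/c10.png

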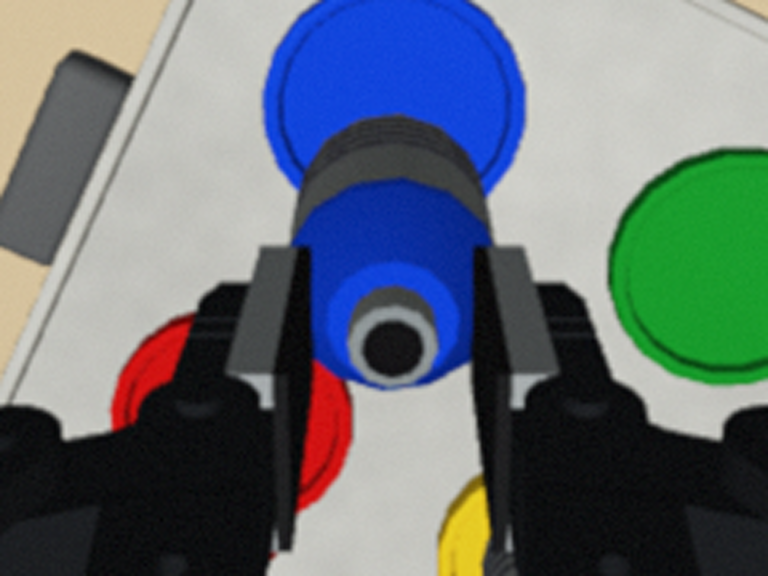

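The blue objective is upright and still centred in the grip (nose at about (283,278)), with the pads leaning onto the cone. It has slipped a few millimetres at most, so I lower it slowly.

Call:
carry_out --moves '[[-1, [-0.003, -0.002, 0.03], [0, 0, 0]], [-1, [-0.003, -0.002, 0.06], [0, 0, 0]], [-1, [-0.003, -0.002, 0.08], [0, 0, 0]], [-1, [-0.003, -0.002, 0.095], [0, 0, 0]], [-1, [-0.003, -0.002, 0.103], [0, 0, 0]], [-1, [-0.003, -0.002, 0.108], [0, 0, 0]], [-1, [-0.003, -0.002, 0.112], [0, 0, 0]], [-1, [-0.003, -0.002, 0.115], [0, 0, 0]], [-1, [-0.003, -0.002, 0.115], [0, 0, 0]], [-1, [-0.003, -0.002, 0.115], [0, 0, 0]]]'

```text
time: 27.0
ee_pos: [0.6049, 0.2647, 0.0166]
ee_rot: [0.0, 0.991, 0.137, 0.0]
force: [0.1, 0.5, -1.3]
opening: 0.258
gripper_force: 23.9
```

Call:
carry_out --moves '[[-1, [0, 0, 0.002], [0, 0, 0]], [-1, [0, 0, 0.004], [0, 0, 0]], [-1, [0, 0, 0.006], [0, 0, 0]], [-1, [0, 0, 0.008], [0, 0, 0]], [-1, [0, 0, 0.01], [0, 0, 0]], [-1, [0, 0, 0.011], [0, 0, 0]], [-1, [0, 0, 0.011], [0, 0, 0]], [-1, [0, 0, 0.011], [0, 0, 0]], [-1, [0, 0, 0.011], [0, 0, 0]], [-1, [0, 0, 0.011], [0, 0, 0]]]'

```text
time: 28.25
ee_pos: [0.6052, 0.2648, 0.0143]
ee_rot: [-0.0, 0.99, 0.138, 0.001]
force: [-4.9, -0.6, 15.7]
opening: 0.257
gripper_force: 30.2
```

Contact at 15.7 N, so I release.

Call:
carry_out --moves '[[-0.35, [0, 0, 0], [0, 0, 0]], [-0.1, [0, 0, 0], [0, 0, 0]], [0.2, [0, 0, 0], [0, 0, 0]], [0.2, [0, 0, 0], [0, 0, 0]], [0.2, [0, 0, -0.02], [0, 0, 0]], [0.2, [0, 0, -0.06], [0, 0, 0]], [0.2, [0, 0, -0.12], [0, 0, 0]], [0.2, [0, 0, -0.2], [0, 0, 0]], [1, [0, 0, -0.28], [0, 0, 0]], [1, [0, 0, -0.28], [0, 0, 0]]]'

```text
time: 29.5
ee_pos: [0.6074, 0.2655, 0.1559]
ee_rot: [-0.001, 0.99, 0.137, 0.005]
force: [0.2, -0.5, -0.0]
opening: 0.985
gripper_force: 0.0
```

```bash
python3 wr.py w11; python3 go.py .6845,-.049,.15
```

```text
red 2217 [215 231  59  64] [243.78 259.62] z.04 [0.5312 0.281 ] z.0095 [0.5164 0.2807]
yellow 2026 [295 268  57  62] [323.46 295.77] z.04 [0.5157 0.1998] z.0095 [0.4993 0.191 ]
green 2757 [336 192  61  58] [366.16 220.36] z.04 [0.5974 0.1862] z.0095 [0.5895 0.176 ]
blue 2680 [253 150  63  61] [283.95 179.75] z.04 [0.6129 0.2661] z.0095 [0.6066 0.2642]
t 29.55 p [0.6059 0.265  0.1534] op 0.997 Mx [0.962 0.272 0.004] tilt -0.99999
.6845,-.049,.15 -> [-0.0198  0.6472  0.0066] rows 5.2
```

View pics/w11.png

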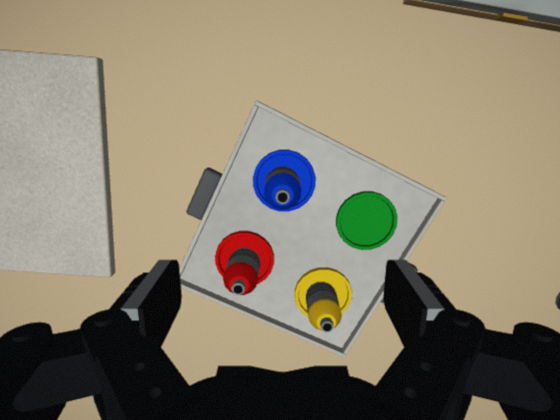

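Blue stands in its cup at (284,180), and red and yellow are still standing. Green is next.

Call:
carry_out --moves '[[1, [-0.002, 0.06, 0], [0, 0, 0]], [1, [-0.005, 0.16, 0], [0, 0, 0]], [1, [-0.008, 0.27, 0], [0, 0, 0]], [1, [-0.012, 0.38, 0], [0, 0, 0]], [1, [-0.015, 0.49, 0], [0, 0, 0]], [1, [-0.018, 0.6, 0], [0, 0, 0]], [1, [-0.02, 0.647, 0.006], [0, 0, 0]], [1, [-0.02, 0.647, 0.006], [0, 0, 0]], [1, [-0.02, 0.647, 0.006], [0, 0, 0]], [1, [-0.02, 0.647, 0.006], [0, 0, 0]]]'

```text
time: 30.8
ee_pos: [0.6828, -0.0473, 0.1481]
ee_rot: [-0.0, 0.99, 0.139, -0.0]
force: [0.3, -0.2, -0.4]
opening: 1.002
gripper_force: 0.0
```

```bash
python3 wr.py w12; python3 go.py .685,-.049,.003
```

```text
yellow 1167 [  0 258  38  54] [ 19.58 283.91] z.04 [0.5293 0.1585] z.0095 [0.5057 0.1784]
green 883 [270 166  37  37] [287.8  182.97] z.04 [ 0.6872 -0.0503] z.0095 [ 0.6804 -0.0527]
green 2904 [  0 179  62  60] [ 29.5  208.58] z.04 [0.605  0.1555] z.0095 [0.5894 0.1751]
t 30.85 p [ 0.683  -0.0475  0.1482] op 0.999 Mx [0.962 0.274 0.   ] tilt -1.0
.685,-.049,.003 -> [0.003  0.0041 0.2904] rows 2.3
```

Call:
carry_out --moves '[[1, [0.003, 0.005, 0.07], [0, 0, 0]], [1, [0.003, 0.005, 0.14], [0, 0, 0]], [1, [0.003, 0.005, 0.2], [0, 0, 0]], [1, [0.003, 0.005, 0.25], [0, 0, 0]], [1, [0.003, 0.005, 0.28], [0, 0, 0]], [1, [0.003, 0.005, 0.291], [0, 0, 0]], [1, [0.003, 0.005, 0.291], [0, 0, 0]], [-1, [0.003, 0.005, 0.291], [0, 0, 0]], [-1, [0.003, 0.005, 0.291], [0, 0, 0]], [-1, [0.003, 0.005, 0.291], [0, 0, 0]]]'

```text
time: 32.1
ee_pos: [0.6857, -0.0515, 0.0031]
ee_rot: [0.0, 0.991, 0.137, 0.0]
force: [-0.3, 0.3, 0.0]
opening: 0.375
gripper_force: 0.0
```

Call:
carry_out --moves '[[-1, [0, 0, 0], [0, 0, 0]], [-1, [0, 0, 0], [0, 0, 0]], [-1, [0, 0, 0], [0, 0, 0]], [-1, [0, 0, -0.01], [0, 0, 0]], [-1, [0, 0, -0.04], [0, 0, 0]], [-1, [0, 0, -0.1], [0, 0, 0]], [-1, [0, 0, -0.2], [0, 0, 0]], [-1, [0, 0, -0.3], [0, 0, 0]], [-1, [0, 0, -0.3], [0, 0, 0]], [-1, [0, 0, -0.3], [0, 0, 0]]]'

```text
time: 33.35
ee_pos: [0.6847, -0.0512, 0.1525]
ee_rot: [-0.0, 0.991, 0.137, -0.0]
force: [-1.3, -0.2, -0.9]
opening: 0.297
gripper_force: 24.0
```

```bash
python3 go.py .589,.177,.15; python3 wr.py w13
```

```text
t 33.35 p [ 0.6847 -0.0512  0.1525] op 0.297 Mx [ 0.962  0.272 -0.001] tilt -1.0
.589,.177,.15 -> [-0.06   -0.4912  0.0051] rows 4.0
yellow 1125 [  0 257  38  53] [ 19.1  282.77] z.04 [0.5293 0.1582] z.0095 [0.5058 0.1782]
green 2941 [  0 179  62  59] [ 29.25 208.09] z.04 [0.6055 0.1548] z.0095 [0.59   0.1744]
green 2596 [251 228  63  66] [281.66 255.21] z.04 [ 0.6223 -0.0677] z.0095 [ 0.6086 -0.0715]
```

Call:
carry_out --moves '[[-1, [-0.006, -0.05, 0], [0, 0, 0]], [-1, [-0.015, -0.12, 0], [0, 0, 0]], [-1, [-0.025, -0.2, 0], [0, 0, 0]], [-1, [-0.035, -0.28, 0], [0, 0, 0]], [-1, [-0.045, -0.36, 0], [0, 0, 0]], [-1, [-0.053, -0.43, 0], [0, 0, 0]], [-1, [-0.06, -0.491, 0], [0, 0, 0]], [-1, [-0.06, -0.491, 0], [0, 0, 0]], [-1, [-0.06, -0.491, 0], [0, 0, 0]], [-1, [-0.06, -0.491, 0], [0, 0, 0]]]'

```text
time: 34.65
ee_pos: [0.5897, 0.176, 0.152]
ee_rot: [0.0, 0.991, 0.137, -0.0]
force: [-0.2, -0.6, -0.2]
opening: 0.295
gripper_force: 24.0
```

Call:
carry_out --moves '[[-1, [0, 0, 0], [0, 0, 0]], [-1, [0, 0, 0], [0, 0, 0]], [-1, [0, 0, 0.05], [0, 0, 0]], [-1, [0, 0, 0.1], [0, 0, 0]], [-1, [0, 0, 0.14], [0, 0, 0]], [-1, [0, 0, 0.16], [0, 0, 0]], [-1, [0, 0, 0.16], [0, 0, 0]], [-1, [0, 0, 0.16], [0, 0, 0]], [-1, [0, 0, 0.16], [0, 0, 0]], [-1, [0, 0, 0.16], [0, 0, 0]]]'

```text
time: 35.9
ee_pos: [0.59, 0.1768, 0.0731]
ee_rot: [0.0, 0.991, 0.137, 0.001]
force: [-0.8, 0.1, 0.2]
opening: 0.293
gripper_force: 24.0
```

```bash
python3 go.py .589,.177,.0105
```

```text
t 35.9 p [0.59   0.1768 0.0731] op 0.293 Mx [0.962 0.272 0.001] tilt -1.0
.589,.177,.0105 -> [-0.002  -0.001   0.1253] rows 1.0
```

Call:
carry_out --moves '[[-1, [-0.001, -0.001, 0.04], [0, 0, 0]], [-1, [-0.001, -0.001, 0.075], [0, 0, 0]], [-1, [-0.001, -0.001, 0.098], [0, 0, 0]], [-1, [-0.001, -0.001, 0.11], [0, 0, 0]], [-1, [-0.001, -0.001, 0.116], [0, 0, 0]], [-1, [-0.001, -0.001, 0.12], [0, 0, 0]], [-1, [-0.001, -0.001, 0.123], [0, 0, 0]], [-1, [-0.001, -0.001, 0.124], [0, 0, 0]], [-1, [-0.001, -0.001, 0.124], [0, 0, 0]], [-1, [-0.001, -0.001, 0.124], [0, 0, 0]]]'

```text
time: 37.15
ee_pos: [0.5894, 0.1771, 0.0123]
ee_rot: [0.0, 0.991, 0.137, 0.001]
force: [-2.9, -0.8, 7.8]
opening: 0.291
gripper_force: 27.1
```

Call:
carry_out --moves '[[-0.2, [0, 0, 0], [0, 0, 0]], [0.2, [0, 0, 0], [0, 0, 0]], [0.2, [0, 0, 0], [0, 0, 0]], [0.2, [0, 0, 0], [0, 0, 0]], [0.2, [0, 0, -0.02], [0, 0, 0]], [0.2, [0, 0, -0.06], [0, 0, 0]], [0.2, [0, 0, -0.12], [0, 0, 0]], [0.2, [0, 0, -0.2], [0, 0, 0]], [1, [0, 0, -0.28], [0, 0, 0]], [1, [0, 0, -0.28], [0, 0, 0]]]'

```text
time: 38.4
ee_pos: [0.5918, 0.1776, 0.1552]
ee_rot: [-0.0, 0.99, 0.137, 0.005]
force: [-0.3, -0.3, -0.1]
opening: 0.988
gripper_force: 0.0
```

Call:
carry_out --moves '[[1, [-0.05, 0, -0.05], [0, 0, 0]], [1, [-0.15, 0.03, -0.1], [0, 0, 0]], [1, [-0.25, 0.06, -0.15], [0, 0, 0]], [1, [-0.3, 0.08, -0.2], [0, 0, 0]], [1, [-0.3, 0.08, -0.2], [0, 0, 0]], [1, [-0.3, 0.08, -0.2], [0, 0, 0]], [1, [-0.3, 0.08, -0.2], [0, 0, 0]], [1, [-0.3, 0.08, -0.2], [0, 0, 0]], [1, [-0.3, 0.08, -0.2], [0, 0, 0]], [1, [-0.3, 0.08, -0.2], [0, 0, 0]]]'

```text
time: 39.65
ee_pos: [0.4557, 0.0979, 0.2502]
ee_rot: [0.0, 0.99, 0.138, -0.0]
force: [-0.4, 0.0, -0.1]
opening: 0.997
gripper_force: 0.0
```

```bash
python3 - <<'E'
from bench import r
import cv2
im=r.get_image("scene");cv2.imwrite("pics/s2.png",cv2.resize(im[130:290,100:500],None,fx=2,fy=2,interpolation=cv2.INTER_CUBIC))
cv2.imwrite("pics/t2.png",cv2.resize(r.get_image("top")[140:280,110:400],None,fx=2.7,fy=2.7,interpolation=cv2.INTER_CUBIC))
E
```

```text
(no output)
```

View pics/s2.png

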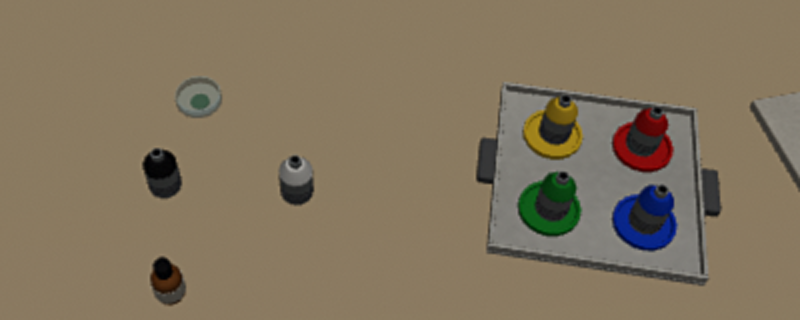

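View pics/t2.png

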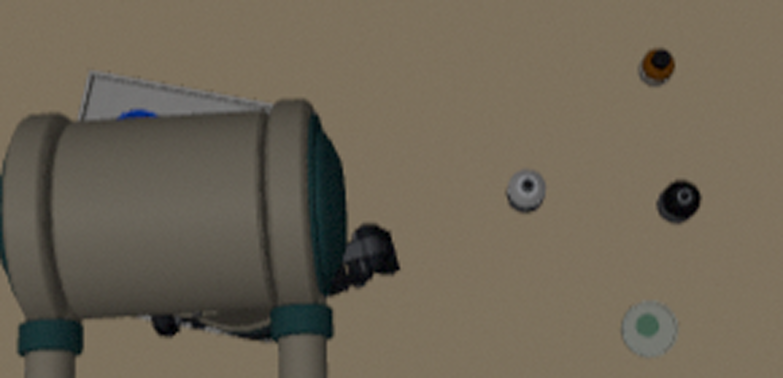

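In the scene view all four stand upright in their own cups: yellow (555,120), red (648,130), green (553,200) and blue (652,210). White and black are where they began. I hand the job in.

```bash
python3 -c "
from bench import r
print(r.finish_job())"
```

```text
the job is handed in; nothing more can be done
None
```

The job is handed in at about 40 s of the 112 s allowed: the last picture showed the red, yellow, green and blue objectives upright in their own cups and the white and black ones where they began, but the hand-in returned no verdict.

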